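# Refit the juicer reamer and nest the emptied tote

## Task

The washed reamer has come back in a tote: take it out and slide it over the juicer's drive shaft until it is fully home on the hub. Then put the emptied tote away nested inside the other empty tote, turned the way round that lets it sink right down onto its stops instead of standing stacked on top; set it in rather than dropping it, let go, and leave the jug, the lidded tub and the jigger standing where they are.

Things in the scene. Friction and masses are not known exactly. Their poses are not given: they have to be found in the camera images.
- reamer_mid (a point): Centre (33 mm above its underside, on its axis) of the loose white plastic citrus reamer, 90 g, upright in the used tote; z up its axis. 67 mm tall: flange 52 mm across, 6 mm high; straight ribbed barrel 48 mm across from 6 to 42 mm above the underside (grip here); pointed dome. A round blind bore, 17 mm across, 42 mm deep, opens in its underside.
- juicer_shaft_top (a point): Top of the citrus juicer's upright steel drive shaft, on its axis, 178 mm above the counter. Round, 14 mm across, bevelled end, 38 mm long above the hub. The juicer is fixed, 156 mm across, the spout on its -x side; the rim of its open bowl, 160 mm across, is 28 mm below this point.
- juicer_hub (a point): Middle of the flat round white hub, 36 mm across, at the foot of the drive shaft. The reamer's underside rests on it when home, the reamer's centre then 33 mm above this point.
- tote_used_mid (a point): Centre (50 mm above its underside) of the loose grey plastic tote holding the reamer; x to its scooped end, y to a long side, z up. 221 (x) by 151 (y) by 100 mm high, about 0.15 kg. An upright rim band 9 mm thick, 20 mm deep; the middle of a long side's band (71 mm from centre along +y or -y) is a good grip. Below it 2.5 mm walls lean in 8.5 degrees to a base 179 by 109 mm; floor 2.5 mm thick.
- tote_used_scoop (a point): Middle of the used tote's scooped end, at rim height, 106 mm from its centre along its x: the only end whose rim has a hand scoop, 72 mm wide and 12 mm deep. Inside each long wall are two hollow pillars, at x = +65 and -33 mm from the tote's centre, 22 mm proud, their tops 20 mm below the rim; behind them open channels on the outside.
- tote_empty_mid (a point): Centre (50 mm above its underside) of the other tote, empty, loose on the counter, identical to the used one, x to its scooped end. Scoops at the same end: the pillars enter the upper tote's channels and it nests (3 mm play each way), resting on stops 40 mm above this tote. Scoops at opposite ends: its floor stands on the pillars, stacked 80 mm up.
- tote_empty_scoop (a point): Middle of the empty tote's scooped end, at rim height, 106 mm from its centre along its x. A tote held by one long side hangs lower on its far side by up to some 8 degrees, least when only the 20 mm rim band is between the finger pads.
- jug: Clear measuring jug with a handle, 104 mm across, 130 mm high; origin at the centre of its underside. Leave standing.
- tub: Clear tub with a white lid, 96 mm across, 85 mm high; origin at the centre of its underside. Leave standing.
- jigger: Steel double-cone jigger, 44 mm across, 82 mm high; origin at the centre of its underside. Leave standing.

How it is judged (in metres and radians):
On the way, in this order (a step that is already met when the one before it is completed fails the run):
1. the reamer is home on the juicer's hub, upright, and let go (horizontal distance between reamer_mid and juicer_shaft_top below 0.004 m and z of reamer_mid in the frame of juicer_shaft_top between -0.009 and -0.002 m and angle between reamer_mid's own z axis and vertical below 0.08 rad and contact force between reamer and the fingers below 0.1 N), for 0.2 s.
2. the emptied tote is nested in the other tote (horizontal distance between tote_used_mid and tote_empty_mid below 0.008 m and z of tote_used_mid in the frame of tote_empty_mid between 0.035 and 0.045 m), for 0.2 s.
At the end, for the whole second after the job is handed in: Reamer upright on the shaft, underside within 3 mm of the hub, axis within 4 mm of the shaft's; emptied tote nested in the other, centres 40 mm apart in height (within 5 mm) and within 8 mm sideways, both level within 3 degrees, the lower one flat on the counter; all at rest (all of step 2 and horizontal distance between reamer_mid and juicer_shaft_top below 0.004 m and z of reamer_mid in the frame of juicer_shaft_top between -0.009 and -0.002 m and angle between reamer_mid's own z axis and vertical below 0.08 rad and angle between each of tote_used_mid, tote_empty_mid's own z axis and vertical below 0.05 rad and height (world z) of tote_empty_mid below 0.056 m and linear speed of each of tote_used, reamer below 0.02 m/s); the robot touches nothing.
It fails at once if the used tote is dropped: it falls free of the fingers faster than 0.5 m/s (over about 13 mm) (linear speed of tote_used above 0.5 m/s and contact force between tote_used and the fingers below 0.1 N).
It fails at once if the jug is shifted by more than 30 mm or tipped (distance of jug from where it was at the start of the episode above 0.03 m or angle between jug's own z axis and vertical above 0.3 rad).
It fails at once if the tub is shifted by more than 30 mm or tipped (distance of tub from where it was at the start of the episode above 0.03 m or angle between tub's own z axis and vertical above 0.3 rad).
It fails at once if the jigger is shifted by more than 30 mm or tipped (distance of jigger from where it was at the start of the episode above 0.03 m or angle between jigger's own z axis and vertical above 0.3 rad).
It also fails if it takes over 67 s, if anything falls off the work surface, if the arm or the gripper's body presses on something with over 40 N, if the wrist force passes 120 N, or if a joint passes its speed limit or range.

## Robot

A 6-joint arm with a two-finger parallel gripper is mounted at the origin on the work surface. World frame = base frame: x ahead of the robot, y to its left, z up, the work surface at z = 0. Lengths are in mm, angles in degrees, forces in N, time in s.
With the tool pointing down it reaches from about 250 to 775 mm from the base axis. Payload 4 kg.
Tool frame: the origin (TCP) lies midway between the tips of the shut fingers; the grasp point (between the pads) lies 19 mm behind it; z points along the fingers, y is the direction in which the jaws open and shut (so a half turn about z gives the same grasp; the last joint's range is limited). The gripper opens to 94 mm and grips with 3 to 60 N. Pads are 16 mm wide; open, the fingers measure 119 mm over their backs; the gripper's body (75 mm by 177 mm) begins 78 mm behind the grasp point.
Start: joints at [-5.907, 4.996, 78.535, -0, 96.463, -5.907], TCP at [550.018, -0.007, 205.506] pointing down, gripper open.
Joint ranges: [-177.83, 177.83], [-43.37, 116.18], [15.69, 146.23], [-61.86, 241.86], [9.47, 152.12], [-147.06, 147.06]. Speed limits (degrees/s): [159.86, 159.86, 180, 180, 180, 180].

## Interface

Orientations are given as [roll, pitch, yaw] about the fixed x, y, z axes, in that order (R = Rz(yaw) Ry(pitch) Rx(roll)).
In Python, from workcell import * gives the robot as it stands. The module is installed in compiled form; this text tells all that it offers.
- The arm moves only by the tool jog_arm, never from a script. Its argument "deltas" is a list that holds one entry, the list of rows, each a list of 7 numbers: the turn, a rotation vector about the tool's x, y, z in degrees, then the shift along the tool's x, y, z in cm, then the opening, from -1 (shut) to 1 (fully open). In form: [[[ax, ay, az, tx, ty, tz, jaw], ...]]. A call has 1 to 20 rows; each row shifts and turns the commanded pose from where the row before left it, along the tool's axes as they then stand; what a row does not reach is not made up. A row lasts 1/12 s, in which the tool goes at most 41.7 mm and 7.16 degrees, less where a joint would pass 70% of its speed; a pose out of reach is approached as far as the arm can. A call with a gripper value outside its range is refused whole. The fingers move at their own pace and stop on an object; "force" is the grip in N (left out, the last holds). Time passes only in rows, so rows that do not move let the fingers close. It gives the time, the measured TCP pose, the force and the opening at its end, in the units of the state.
- sense(): the state, without advancing time (a new reading comes with each control period).
- capture(name): name is "scene" or "side" or "wrist"; returns a dict with "pixels" (480x640x3 uint8, red, green, blue), "z_map" (480x640 float32, mm along the optical axis (not along the pixel's ray), 0 where there is no reading), "fx", "fy", "cx", "cy" (pixels), "k1" (the pictures are not rectified: a ray, as slopes to the right and down, at radius r is drawn at 1 + k1 r^2 times it, then the intrinsics apply), "T" (4x4, takes a point from camera to world coordinates). Camera axes: x right, y down, z forward; pixel columns grow to the right and rows downward; lengths in mm; the calibration is good to about 2 mm. A picture is of the moment at which its call begins.
- job_done(): hands the job in, once; it reports no verdict.
The state is a dict: "time_s": time; "joints": joint angles; "joint_velocities": joint speeds; "effort": joint torques, N m; "tcp_pos": TCP position; "orientation": TCP orientation; "force": force on the tool from outside, world axes, zero at the start; "wrist_torque": the same for the moment, N m; "opening": finger opening in mm.
Only numpy, scipy, OpenCV 4.12 (cv2) and the standard library are available. Lean on these libraries where they do the work, as an engineer would, in place of code of your own. Each camera call takes 0.05 s, during which the arm holds its last target. There are 200 camera calls.

## Working session

There is one attempt and no reset: what is moved stays moved. The work goes in short steps, Python scripts to look and compute and a tool call to move; the robot and the scene stay as the last step left them, time stands still between calls to the robot, and variables do not carry over. Pictures are saved under pics/ and viewed, about 8 in all and at most 12, crops included, and the job is handed in when it is done.

Besides the shell and the picture viewer there is one more tool, called after "Call:" as a command line: name --argument value ..., lists and objects as JSON in quotes. jog_arm: Moves the arm, as the interface text tells. Its arguments: {"type":"object","properties":{"deltas":{"type":"array"},"force":{"type":"number"}},"required":["deltas"]}

```bash
mkdir -p pics; cat > h.py <<'E'
from workcell import *
import numpy as np, cv2
def K(c): return np.array([[c['fx'],0,c['cx']],[0,c['fy'],c['cy']],[0,0,1.]])
def rays(c,uv):
    uv=np.asarray(uv,float).reshape(-1,1,2)
    n=cv2.undistortPoints(uv,K(c),np.array([c['k1'],0,0,0,0.])).reshape(-1,2)
    return np.c_[n,np.ones(len(n))]
def cloud(c):
    v,u=np.mgrid[0:480,0:640]
    r=rays(c,np.c_[u.ravel(),v.ravel()])
    p=r*c['z_map'].reshape(-1,1)
    T=np.array(c['T']); w=p@T[:3,:3].T+T[:3,3]
    w[c['z_map'].ravel()==0]=np.nan
    return w.reshape(480,640,3)
def onplane(c,uv,z):
    T=np.array(c['T']); d=rays(c,uv)@T[:3,:3].T; o=T[:3,3]
    return o+d*((z-o[2])/d[:,2])[:,None]
def save(c,n): cv2.imwrite('pics/'+n,cv2.cvtColor(c['pixels'],cv2.COLOR_RGB2BGR))
E
python3 - <<'E'
from h import *
ims=[]
for n in("scene","side","wrist"):
    c=capture(n); np.savez('%s.npz'%n,**c); print(n,c['fx'],c['k1'],np.round(np.array(c['T']),2).tolist())
    save(c,n+'0.png')
print(sense())
E
```

```text
scene 553.2541265035109 -0.07443476523182849 [[-0.84, 0.34, -0.43, 1137.31], [0.54, 0.54, -0.64, 831.03], [0.01, -0.77, -0.63, 971.24], [0.0, 0.0, 0.0, 1.0]]
side 492.3711003601205 0.019328584156778274 [[0.91, -0.28, 0.31, 187.04], [-0.42, -0.58, 0.7, -895.13], [-0.01, -0.76, -0.65, 929.76], [0.0, 0.0, 0.0, 1.0]]
wrist 349.15423740373996 -0.02243519656120511 [[1.0, -0.0, -0.0, 549.11], [-0.0, -0.96, -0.29, 85.73], [-0.0, 0.29, -0.96, 383.04], [0.0, 0.0, 0.0, 1.0]]
{'time_s': 0.15, 'joints': array([-5.90631871e+00,  5.03169388e+00,  7.86018743e+01, -1.29666826e-03,
        9.64645032e+01, -5.90689998e+00]), 'joint_velocities': array([-0.07340079, -0.08485667, -0.26309178,  0.01515015,  0.01283158,
        0.0574004 ]), 'effort': array([ 1.24418581e-03, -3.40636396e+01, -3.02795255e+01,  7.18983379e-02,
        3.04441026e-02, -1.11468453e-04]), 'tcp_pos': array([5.49585702e+02, 3.87240905e-02, 2.04577396e+02]), 'orientation': array([-1.79902317e+02, -8.81092092e-03,  9.00004289e+01]), 'force': array([-0.852755  ,  0.50623791,  0.21049993]), 'wrist_torque': array([-0.01848133, -0.00084357,  0.03948446]), 'opening': 94.16316390788498}
```

View pics/scene0.png

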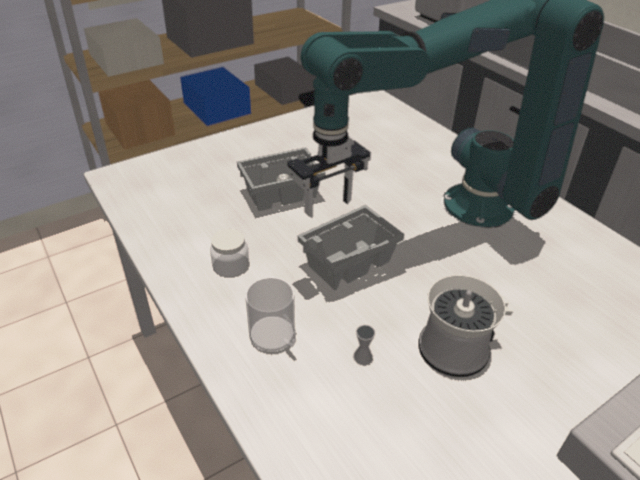

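View pics/side0.png

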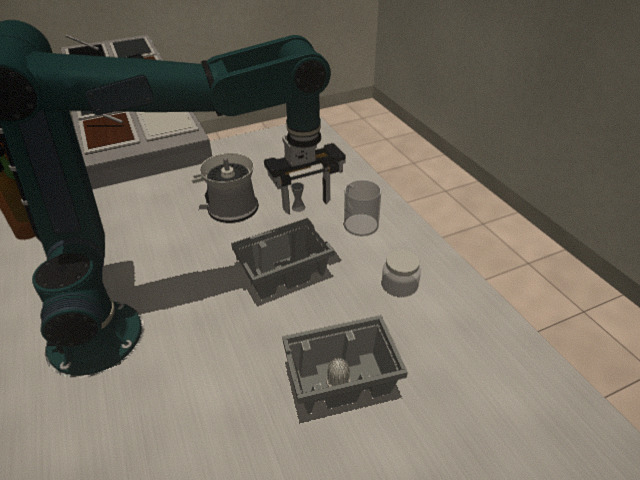

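The scene view shows the empty tote at about (350,245), the used tote at (278,180), juicer (463,315), jigger (364,345), jug (271,315) and tub (230,255). The side view shows the reamer at (339,373) in the used tote (345,365), and the empty tote at (283,258). Next I measure from the depth maps.

```bash
python3 - <<'E'
from h import *
S={n:dict(np.load(n+'.npz')) for n in("scene","side","wrist")}
C={n:cloud(S[n]) for n in S}
boxes={'side':{'used':(275,310,415,425),'empty':(225,212,345,308),'reamer':(322,350,356,395)},
 'scene':{'used':(230,140,325,215),'empty':(290,205,410,290)},'wrist':{'all':(0,0,640,480)}}
for n in boxes:
  for k,(a,b,c,d) in boxes[n].items():
    P=C[n][b:d,a:c].reshape(-1,3); 
    if k in('used','empty'):
      R=P[(P[:,2]>94)&(P[:,2]<106)]
      r=cv2.minAreaRect(R[:,:2].astype(np.float32)); print(n,k,len(R),'z',np.median(R[:,2]).round(1),r)
      # rim profile on ends
      q=R[:,:2]-r[0]; box=cv2.boxPoints(r); 
      e=[box[1]-box[0],box[2]-box[1]]; e=max(e,key=np.linalg.norm); e=e/np.linalg.norm(e)
      if e[0]<0:e=-e
      f=np.array([-e[1],e[0]]); A=(P[:,:2]-r[0])
      x=A@e;y=A@f
      print('  ex',e.round(3))
      for s in(1,-1):
        m=(abs(s*x-106)<6)
        print('   end',s,[(int(yy),round(float(np.nanmax(P[m&(abs(y-yy)<8),2])),0) if (m&(abs(y-yy)<8)).any() else None) for yy in range(-60,61,15)])
    elif k=='reamer':
      m=(P[:,2]>45); print('reamer',P[m][np.argmax(P[m][:,2])], P[m].mean(0))
# juicer / objects : top view clusters
A=np.concatenate([C['scene'].reshape(-1,3),C['side'].reshape(-1,3)])
m=(A[:,0]>150)&(A[:,0]<900)&(abs(A[:,1])<600)&(A[:,2]>20)&(A[:,2]<185)
A=A[m]; im=np.zeros((240,160),np.uint8); im[((A[:,1]+600)/5).astype(int),((A[:,0]-150)/5).astype(int)]=255
nl,l,st,ce=cv2.connectedComponentsWithStats(cv2.dilate(im,np.ones((3,3))))
lab=l[((A[:,1]+600)/5).astype(int),((A[:,0]-150)/5).astype(int)]
for i in range(1,nl):
  if st[i,4]>20:
    p=A[lab==i]; print(i,'min',p.min(0).round(),'max',p.max(0).round())
s=C['side'][150:230,190:265].reshape(-1,3); 
for lo,hi in((172,182),(155,172),(146,153),(137,143)):
  q=s[(s[:,2]>lo)&(s[:,2]<hi)]; print('side juicer',lo,hi,len(q),q.mean(0).round(1) if len(q) else '', q.min(0).round(1) if len(q) else '', q.max(0).round(1) if len(q) else '')
s=C['scene'][270:375,420:510].reshape(-1,3)
for lo,hi in((172,182),(155,172),(146,153),(137,143)):
  q=s[(s[:,2]>lo)&(s[:,2]<hi)]; print('scene juicer',lo,hi,len(q),q.mean(0).round(1) if len(q) else '', q.min(0).round(1) if len(q) else '', q.max(0).round(1) if len(q) else '')
a=cv2.cvtColor(S['side']['pixels'],cv2.COLOR_RGB2BGR)[210:425,220:420]
b=cv2.cvtColor(S['scene']['pixels'],cv2.COLOR_RGB2BGR)[135:350,230:430]
b=cv2.resize(b,(400,430));a=cv2.resize(a,(400,430)); cv2.imwrite('pics/crop.png',np.hstack([a,b]))
E
```

```text
side used 1510 z 99.4 ((470.2985534667969, -354.6158447265625), (154.75564575195312, 221.0298614501953), 79.86182403564453)
  ex [ 0.984 -0.176]
   end 1 [(-60, 103.0), (-45, 102.0), (-30, 102.0), (-15, 103.0), (0, 104.0), (15, 102.0), (30, 102.0), (45, 102.0), (60, 103.0)]
   end -1 [(-60, 105.0), (-45, 102.0), (-30, 102.0), (-15, 92.0), (0, 92.0), (15, 92.0), (30, 103.0), (45, 104.0), (60, 103.0)]
side empty 879 z 99.2 ((477.41558837890625, 3.682464599609375), (222.11471557617188, 156.57115173339844), 3.3042523860931396)
  ex [0.998 0.058]
   end 1 [(-60, 102.0), (-45, 103.0), (-30, 99.0), (-15, 92.0), (0, 91.0), (15, 91.0), (30, 102.0), (45, 103.0), (60, 103.0)]
   end -1 [(-60, 104.0), (-45, 103.0), (-30, 102.0), (-15, 102.0), (0, 103.0), (15, 102.0), (30, 103.0), (45, 103.0), (60, 103.0)]
reamer [ 454.92131922 -430.47130971  103.88548488] [ 448.42678216 -386.90292137   74.23226462]
scene used 481 z 98.2 ((471.18365478515625, -352.763671875), (162.74819946289062, 222.83033752441406), 79.73444366455078)
  ex [ 0.984 -0.178]
   end 1 [(-60, 103.0), (-45, 102.0), (-30, 103.0), (-15,
[... 846 characters left out ...]
.  20.] max [522. 438. 182.]
side juicer 172 182 16 [441.5 352.  176. ] [436.  339.8 172.4] [448.1 364.8 181.1]
side juicer 155 172 29 [438.5 349.5 162.2] [364.2 271.5 155. ] [495.6 397.9 171.5]
side juicer 146 153 248 [443.3 358.7 149.6] [364.5 273.1 146.1] [522.3 438.  152.9]
side juicer 137 143 224 [440.5 361.3 140.2] [366.1 275.2 137. ] [515.3 434.8 143. ]
scene juicer 172 182 28 [443.8 354.9 175.4] [437.4 348.5 172.5] [450.3 360.3 179.1]
scene juicer 155 172 42 [445.5 355.  163.6] [436.9 347.4 155.2] [450.1 359.9 171.5]
scene juicer 146 153 398 [441.4 353.6 148.4] [362.8 272.5 146. ] [522.2 432.3 152.8]
scene juicer 137 143 449 [429.2 344.8 139.9] [364.6 274.2 137. ] [519.1 430.1 143. ]
```

View pics/crop.png

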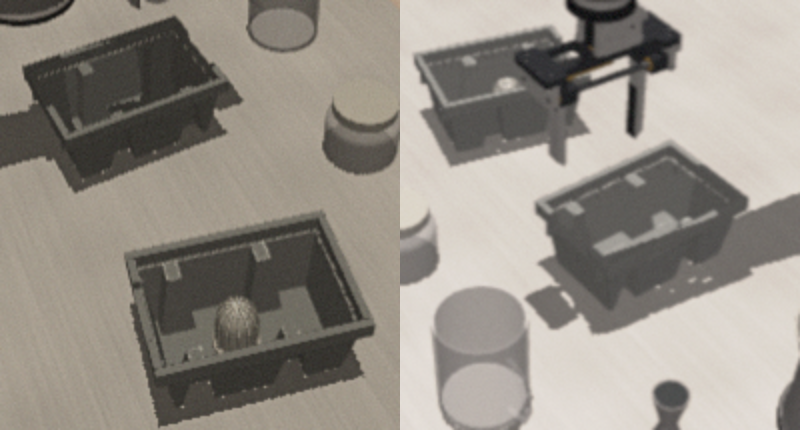

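Scoop dips: the used tote's is at its world -x end (yaw about 170°), the empty tote's at +x (yaw about 3.4°). The pillar spacing agrees with both. Now the reamer and shaft.

```bash
python3 - <<'E'
from h import *
for n,(a,b,c,d) in {'side':(318,345,362,400),'scene':(265,165,300,190)}.items():
    S=dict(np.load(n+'.npz')); C=cloud(S)[b:d,a:c]; I=S['pixels'][b:d,a:c].astype(int)
    hsv=I.max(2)
    p=C.reshape(-1,3); m=(p[:,2]>12)&(p[:,2]<75)&(hsv.ravel()>95)
    q=p[m]; print(n,len(q))
    for lo in range(10,75,10):
        s=q[(q[:,2]>lo)&(q[:,2]<=lo+10)]
        if len(s)>5: print(lo,len(s),np.median(s,0).round(1),s.min(0).round(),s.max(0).round())
    # sphere/cylinder fit: circle fit of barrel/dome points 25..44
    s=q[(q[:,2]>15)&(q[:,2]<44)]
    if len(s)>20:
        from scipy.optimize import least_squares
        r=least_squares(lambda x:np.hypot(s[:,0]-x[0],s[:,1]-x[1])-24,s[:,:2].mean(0)+[0,15 if n=='side' else -15],loss='soft_l1'); print('cyl',r.x,r.cost/len(s))
# juicer rim circle fit
from scipy.optimize import least_squares
for n in('side','scene'):
    S=dict(np.load(n+'.npz')); p=cloud(S).reshape(-1,3)
    s=p[(abs(p[:,2]-148.5)<3)&(np.hypot(p[:,0]-443,p[:,1]-355)<90)&(np.hypot(p[:,0]-443,p[:,1]-355)>70)]
    r=least_squares(lambda x:np.hypot(s[:,0]-x[0],s[:,1]-x[1])-x[2],[443,355,79],loss='soft_l1'); print(n,'rim',r.x,len(s))
    s=p[(p[:,2]>148)&(p[:,2]<176)&(np.hypot(p[:,0]-443,p[:,1]-355)<20)]
    r=least_squares(lambda x:np.hypot(s[:,0]-x[0],s[:,1]-x[1])-7,[443,355],loss='soft_l1'); print(n,'shaft',r.x,len(s))
E
```

```text
side 286
40 13 [ 460.2 -367.8   46.3] [ 440. -374.   44.] [ 485. -332.   49.]
50 108 [ 455.3 -363.9   55.3] [ 443. -374.   50.] [ 483. -334.   60.]
60 137 [ 460.3 -355.    65.2] [ 444. -369.   60.] [ 479. -335.   70.]
70 22 [ 464.4 -351.7   70.9] [ 458. -359.   70.] [ 470. -344.   74.]
scene 270
10 12 [ 461.5 -409.1   16.9] [ 412. -418.   13.] [ 470. -399.   20.]
20 37 [ 458.5 -407.9   27.1] [ 416. -415.   22.] [ 500. -393.   29.]
30 45 [ 450.  -407.    35.7] [ 414. -419.   30.] [ 502. -387.   40.]
40 45 [ 454.8 -408.4   46.5] [ 417. -421.   40.] [ 499. -393.   50.]
50 46 [ 472.  -404.6   55.9] [ 423. -425.   50.] [ 501. -345.   60.]
60 76 [ 465.6 -355.3   63.2] [ 426. -423.   60.] [ 496. -336.   70.]
70 9 [ 471.9 -398.6   71.2] [ 461. -416.   70.] [ 495. -341.   74.]
cyl [ 446.96328381 -425.90795223] 10.831049296497522
side rim [442.3096498  353.03278453  77.07664769] 194
side shaft [442.37856225 354.24405235] 39
scene rim [442.99795201 352.65513635  77.62344134] 397
scene shaft [441.43313871 352.25544009] 76
```

Call:
jog_arm --deltas '[[[0,0,0,-3.52,-0.87,0,1],[0,0,0,-3.52,-0.87,0,1],[0,0,0,-3.52,-0.87,0,1],[0,0,0,-3.52,-0.87,0,1],[0,0,0,-3.52,-0.87,0,1],[0,0,0,-3.52,-0.87,0,1],[0,0,0,-3.52,-0.87,0,1],[0,0,0,-3.52,-0.87,0,1],[0,0,0,-3.52,-0.87,0,1],[0,0,0,-3.52,-0.87,0,1],[0,0,5,0,0,0,1],[0,0,5.2,0,0,0,1],[0,0,0,0,0,0,1],[0,0,0,0,0,0,1]]]'

```text
time_s: 1.32
tcp_pos: [462.8, -352.0, 205.0]
orientation: [-180.0, -0.0, 79.9]
force: [-0.4, 0.1, -0.1]
opening: 94.1
```

```bash
python3 - <<'E'
from h import *
s=sense(); print(s['time_s'],s['tcp_pos'],s['orientation'])
c=capture('wrist'); np.savez('wrist1.npz',**c); save(c,'wrist1.png')
p=cloud(c).reshape(-1,3); b=c['pixels'].reshape(-1,3).max(1)
R=p[(p[:,2]>95)&(p[:,2]<105)&(p[:,1]<-250)]
print(cv2.minAreaRect(R[:,:2].astype(np.float32)))
m=(np.hypot(p[:,0]-463,p[:,1]+352)<40)&(p[:,2]>8)&(p[:,2]<75)
q=p[m]
for lo in range(5,75,5):
    s=q[(q[:,2]>lo)&(q[:,2]<=lo+5)]
    if len(s)>5: print(lo,len(s),s.mean(0).round(1),s.min(0).round(),s.max(0).round())
E
```

```text
1.3167 [ 462.79921592 -352.00933323  205.04558683] [-1.79963608e+02 -2.88087861e-02  7.99148134e+01]
((471.22930908203125, -354.10235595703125), (150.96810913085938, 220.9518280029297), 80.06657409667969)
5 90 [ 468.2 -335.1    8.7] [ 439. -387.    8.] [ 491. -325.   10.]
10 35 [ 467.1 -333.6   12.2] [ 442. -388.   10.] [ 491. -324.   15.]
15 33 [ 467.8 -332.4   17.5] [ 442. -346.   15.] [ 487. -326.   20.]
20 32 [ 465.8 -333.5   22.9] [ 442. -346.   21.] [ 486. -326.   25.]
25 31 [ 465.2 -334.2   27.2] [ 441. -358.   25.] [ 486. -326.   30.]
30 44 [ 466.  -333.8   32.4] [ 441. -357.   30.] [ 487. -326.   35.]
35 39 [ 464.7 -335.9   37.3] [ 440. -363.   35.] [ 487. -326.   40.]
40 76 [ 465.5 -338.2   43.1] [ 441. -371.   40.] [ 487. -326.   45.]
45 163 [ 465.4 -339.7   47.5] [ 440. -371.   45.] [ 486. -327.   50.]
50 193 [ 464.  -342.2   52.8] [ 442. -370.   50.] [ 485. -328.   55.]
55 320 [ 464.4 -346.1   57.3] [ 444. -370.   55.] [ 483. -330.   60.]
60 312 [ 463.9 -347.4   62.7] [ 447. -366.   60.] [ 480. -332.   65.]
65 434 [ 463.4 -349.1   67.3] [ 449. -363.   65.] [ 477. -336.   70.]
70 35 [ 463.6 -348.9   70.5] [ 458. -355.   70.] [ 469. -343.   72.]
```

View pics/wrist1.png

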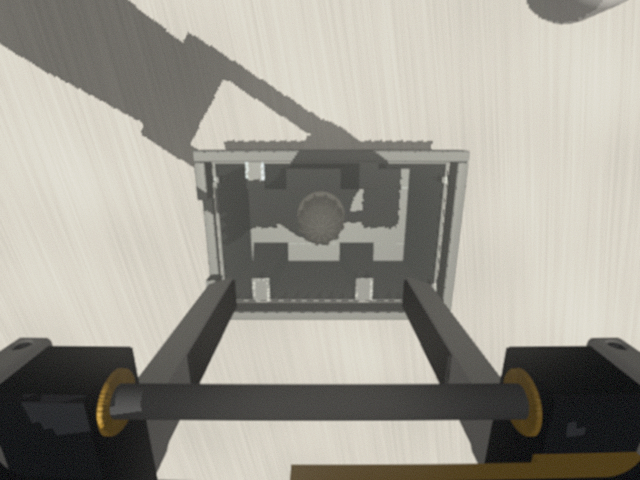

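The wrist view shows the reamer at (322,217), clear of the pillars. The tote rim fits at (471.2, -354.1), 151×221 mm, axis -9.9°; the reamer axis is at about (464,-350).

Call:
jog_arm --deltas '[[[0,0,0,0.2,0.08,3,1],[0,0,0,0,0,3.6,1],[0,0,0,0,0,3.6,1],[0,0,0,0,0,3.6,1],[0,0,0,0,0,3.0,1],[0,0,0,0,0,1.5,1],[0,0,0,0,0,0.8,1],[0,0,0,0,0,0,1],[0,0,0,0,0,0,-1],[0,0,0,0,0,0,-1],[0,0,0,0,0,0,-1],[0,0,0,0,0,0,-1],[0,0,0,0,0,0,-1],[0,0,0,0,0,0,-1]]]' --force 15

```text
time_s: 2.53
tcp_pos: [464.5, -350.5, 15.3]
orientation: [179.9, 0.0, 79.8]
force: [0.6, -0.5, -0.2]
opening: 57.7
```

Call:
jog_arm --deltas '[[[0,0,0,0,0,0,-1],[0,0,0,0,0,0,-1],[0,0,0,0,0,0,-1],[0,0,0,0,0,-0.5,-1],[0,0,0,0,0,-1.5,-1],[0,0,0,0,0,-3,-1],[0,0,0,0,0,-3,-1],[0,0,0,0,0,-3,-1],[0,0,0,0,0,-3,-1],[0,0,0,0,0,-3,-1],[0,0,0,0,0,-3,-1],[0,0,0,0,0,-2,-1],[0,0,0,0,0,0,-1]]]'

```text
time_s: 3.62
tcp_pos: [465.7, -351.6, 240.8]
orientation: [179.5, 0.3, 79.8]
force: [0.2, 1.9, -0.1]
opening: 48.4
```

Call:
jog_arm --deltas '[[[0,0,-5.1,0,0,0,-1],[0,0,-5.1,0,0,0,-1],[0,0,0,2,0,0,-1],[0,0,0,3.8,-0.14,0,-1],[0,0,0,3.8,-0.14,0,-1],[0,0,0,3.8,-0.14,0,-1],[0,0,0,3.8,-0.14,0,-1],[0,0,0,3.8,-0.14,0,-1],[0,0,0,3.8,-0.14,0,-1],[0,0,0,3.8,-0.14,0,-1],[0,0,0,3.8,-0.14,0,-1],[0,0,0,3.8,-0.14,0,-1],[0,0,0,3.8,-0.14,0,-1],[0,0,0,3.8,-0.14,0,-1],[0,0,0,3.8,-0.14,0,-1],[0,0,0,3.8,-0.14,0,-1],[0,0,0,3.8,-0.14,0,-1],[0,0,0,3.8,-0.14,0,-1],[0,0,0,3.8,-0.14,0,-1],[0,0,0,3.8,-0.14,0,-1]]]'

```text
time_s: 5.28
tcp_pos: [439.1, 317.3, 232.3]
orientation: [-179.9, 0.1, 90.0]
force: [1.1, -1.0, -1.3]
opening: 48.0
```

Call:
jog_arm --deltas '[[[0,0,0,3.0,0,0,-1],[0,0,0,0.8,0,0,-1],[0,0,0,0,0,0,-1],[0,0,0,0,0,0,-1],[0,0,0,0,0,0,-1]]]'

```text
time_s: 5.7
tcp_pos: [440.4, 352.3, 233.8]
orientation: [-179.9, 0.1, 89.9]
force: [-0.5, 1.8, -1.0]
opening: 48.0
```

```bash
python3 - <<'E'
from h import *
s=sense(); print(s['time_s'],s['tcp_pos'],s['orientation'])
t=[]
for n in('scene','side','wrist'):
    c=capture(n); np.savez(n+'2.npz',**c); save(c,n+'2.png')
    a=cv2.cvtColor(c['pixels'],cv2.COLOR_RGB2BGR)
    # crop about juicer
    P=np.array([442,353,190,1]); 
    T=np.linalg.inv(c['T']); q=T@P; u=q[0]/q[2]*c['fx']+c['cx'];v=q[1]/q[2]*c['fy']+c['cy']
    print(n,u,v)
    u=int(np.clip(u,70,570));v=int(np.clip(v,70,410))
    t.append(cv2.resize(a[v-70:v+70,u-65:u+65],(260,280)))
cv2.imwrite('pics/c2.png',np.hstack(t))
E
```

```text
5.7 [440.36029209 352.34802653 233.76585782] [-1.79948923e+02  8.84178175e-02  8.99216909e+01]
scene 471.2189892503819 287.6434376738544
side 224.6989115266591 155.04852812828574
wrist 322.0812720944261 265.3023578113233
```

View pics/c2.png

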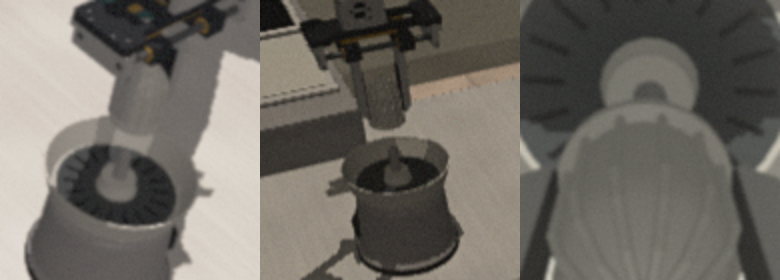

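```bash
python3 - <<'E'
from h import *
from scipy.optimize import least_squares
def cyl(s,g,r):
    x=np.array(g,float)
    for i in range(4):
        k=s[abs(np.hypot(s[:,0]-x[0],s[:,1]-x[1])-r)<(8,5,4,3)[i]]
        if len(k)<8: return None
        x=least_squares(lambda x:np.hypot(k[:,0]-x[0],k[:,1]-x[1])-r,x,loss='soft_l1').x
    e=np.hypot(k[:,0]-x[0],k[:,1]-x[1])-r
    return x.round(2),len(k),e.std().round(2)
for n in('scene','side','wrist'):
    c=dict(np.load(n+'2.npz')); p=cloud(c).reshape(-1,3); near=np.hypot(p[:,0]-441,p[:,1]-353)<34; q=p[near]
    print(n)
    for nm,lo,hi,r in(('flange',219,228,26),('barrel',229,262,24),('shaft',144,175,7),('hub',134,139,18)):
        s=q[(q[:,2]>lo)&(q[:,2]<hi)]
        print('  ',nm,len(s),cyl(s,(441,353),r) if len(s) else '', (s.min(0).round(1),s.max(0).round(1)) if len(s) else '')
    s=q[(q[:,2]>137)&(q[:,2]<143)]; print('   hubtop',len(s), s.mean(0).round(1) if len(s) else '', s.min(0).round(1),s.max(0).round(1))
    h=np.histogram(q[:,2],np.arange(200,240,4)); print('  ',h[0])
E
```

```text
scene
   flange 112 (array([438.58, 350.52]), 87, np.float64(1.48)) (array([423.1, 338.5, 219.1]), array([467.4, 377.8, 228. ]))
   barrel 256 (array([438.43, 349.38]), 180, np.float64(1.33)) (array([408.3, 345.2, 229.1]), array([474.9, 376.1, 261.8]))
   shaft 74 (array([441.51, 352.48]), 72, np.float64(1.39)) (array([438.1, 347.5, 144.2]), array([451.5, 366.6, 174.4]))
   hub 73 (array([440.76, 352.7 ]), 46, np.float64(1.39)) (array([421.5, 335.1, 134.3]), array([460.4, 370.5, 139. ]))
   hubtop 122 [445.  354.8 139.4] [421.5 335.1 137. ] [459.6 369.5 142.9]
   [ 0  0  0  0  8 42 65 24 23]
side
   flange 30 (array([440.6 , 353.64]), 23, np.float64(1.43)) (array([415.6, 325.6, 220.4]), array([465.8, 355.7, 227.9]))
   barrel 238 (array([441.25, 355.91]), 152, np.float64(1.57)) (array([407.4, 319.3, 229.1]), array([474.5, 360.2, 261.9]))
   shaft 45 (array([442.09, 354.09]), 35, np.float64(1.37)) (array([423.4, 343.2, 144.1]), array([448. , 358.9, 173. ]))
   hub 24 (array([444.16, 353.33]), 17, np.float64(1.03)) (array([425.7, 331.9, 134.2]), array([457.4, 376.4, 138.8]))
   hubtop 52 [441.3 347.8 140.5] [423.8 331.9 137.1] [459.2 376.4 143. ]
   [ 0  0  0  0  0  6 24 38 21]
wrist
   flange 804 (array([439.51, 351.16]), 772, np.float64(1.14)) (array([415. , 353.5, 220.4]), array([464.3, 378.6, 228. ]))
   barrel 2945 (array([439.73, 350.11]), 2230, np.float64(1.15)) (array([408.4, 345.5, 229. ]), array([473.6, 376.4, 262. ]))
   shaft 98 (array([441.47, 353.25]), 98, np.float64(0.18)) (array([435.1, 355.2, 144.3]), array([447.9, 360.6, 163.8]))
   hub 265 (array([441.27, 352.25]), 156, np.float64(1.43)) (array([424.1, 349.3, 134. ]), array([458.9, 371.6, 139. ]))
   hubtop 746 [441.9 360.7 139.4] [424.2 348.1 137.1] [458.9 371.4 142.9]
   [  0   0   0   0   0 102 702 333 238]
```

```bash
python3 - <<'E'
from h import *
c=dict(np.load('wrist2.npz')); g=cv2.GaussianBlur(cv2.cvtColor(c['pixels'],cv2.COLOR_RGB2GRAY),(3,3),0).astype(float)
print(g[205:260,316:327].mean(1).round().astype(int).tolist())
for z in (222.3,140): print(z,[onplane(c,[(321.5,v)],z)[0].round(1)[:2].tolist() for v in (212,214,216,244,246,248)])
print('row225',g[222:228,290:360].mean(0).round().astype(int).tolist())
print('row 238',g[237:240,300:345].mean(0).round().astype(int).tolist())
print('row 258',g[254:259,265:380].mean(0).round().astype(int).tolist())
for z,v in((140,225),(140,238),(222.3,256)): print(z,v,[onplane(c,[(u,v)],z)[0].round(1)[:2].tolist() for u in (280,320,360)])
E
```

```text
[51, 51, 51, 51, 51, 50, 50, 52, 65, 84, 99, 105, 105, 105, 105, 105, 106, 109, 114, 118, 118, 118, 118, 119, 119, 118, 118, 119, 118, 116, 108, 96, 86, 81, 80, 79, 79, 79, 82, 88, 95, 104, 114, 122, 124, 124, 124, 123, 121, 118, 112, 104, 99, 98, 98]
222.3 [[441.4, 397.0], [441.4, 395.9], [441.4, 394.7], [441.4, 378.3], [441.4, 377.1], [441.4, 375.9]]
140 [[442.0, 379.3], [442.0, 377.7], [442.0, 376.0], [442.0, 352.6], [442.0, 350.8], [442.0, 349.1]]
row225 [51, 50, 50, 50, 50, 50, 50, 51, 53, 58, 67, 78, 89, 97, 100, 102, 104, 104, 105, 107, 109, 110, 111, 113, 114, 114, 114, 115, 116, 116, 116, 116, 116, 116, 116, 116, 116, 115, 114, 114, 112, 111, 110, 109, 107, 105, 103, 102, 102, 99, 94, 87, 76, 65, 57, 53, 52, 51, 51, 51, 51, 52, 52, 52, 52, 52, 52, 52, 53, 54]
row 238 [105, 112, 116, 118, 118, 118, 118, 118, 119, 119, 119, 119, 118, 115, 108, 98, 89, 84, 81, 79, 80, 80, 81, 80, 80, 83, 88, 93, 101, 111, 116, 118, 118, 118, 117, 118, 118, 119, 119, 119, 118, 115, 111, 106, 98]
row 258 [62, 60, 57, 53, 51, 49, 50, 51, 51, 51, 52, 52, 53, 52, 52, 52, 53, 52, 52, 52, 56, 64, 73, 82, 91, 98, 105, 111, 116, 118, 118, 119, 120, 120, 120, 120, 120, 119, 115, 108, 101, 98, 98, 99, 103, 108, 111, 111, 110, 109, 109, 109, 108, 107, 107, 108, 108, 108, 108, 107, 102, 98, 97, 97, 99, 104, 110, 114, 117, 119, 120, 120, 121, 120, 120, 120, 120, 120, 119, 118, 115, 111, 106, 99, 91, 82, 72, 62, 56, 53, 51, 51, 52, 53, 51, 49, 48, 47, 47, 46, 46, 46, 46, 46, 48, 50, 51, 52, 54, 56, 58, 62, 68, 75, 81]
140 225 [[408.5, 368.7], [440.8, 368.6], [473.0, 368.5]]
140 238 [[408.1, 357.8], [440.7, 357.7], [473.4, 357.6]]
222.3 256 [[417.4, 371.1], [440.5, 371.1], [463.7, 371.0]]
```

Wrist edges put the hub and shaft at (441.9, 352.7) and the reamer flange at (440.0, 351.3). I correct by (+1.9, +1.4) mm and lower slowly onto the tip.

Call:
jog_arm --deltas '[[[0,0,0,0.14,0.19,0,-1],[0,0,0,0,0,1.5,-1],[0,0,0,0,0,2,-1],[0,0,0,0,0,0.5,-1],[0,0,0,0,0,0.2,-1],[0,0,0,0,0,0.2,-1],[0,0,0,0,0,0.2,-1],[0,0,0,0,0,0.2,-1],[0,0,0,0,0,0.2,-1],[0,0,0,0,0,0,-1],[0,0,0,0,0,0,-1]]]'

```text
time_s: 6.77
tcp_pos: [442.5, 355.0, 184.7]
orientation: [180.0, 0.0, 90.0]
force: [1.2, -2.1, -0.8]
opening: 48.6
```

Call:
jog_arm --deltas '[[[0,0,0,0,0,0.4,-1],[0,0,0,0,0,0.4,-1],[0,0,0,0,0,0.4,-1],[0,0,0,0,0,0.4,-1],[0,0,0,0,0,0,-1]]]'

```text
time_s: 7.18
tcp_pos: [442.2, 354.7, 167.1]
orientation: [-180.0, 0.1, 90.0]
force: [1.2, -1.8, -2.9]
opening: 48.3
```

Call:
jog_arm --deltas '[[[0,0,0,0,0,0.4,-1],[0,0,0,0,0,0.4,-1],[0,0,0,0,0,0.3,-1],[0,0,0,0,0,0.2,-1],[0,0,0,0,0,0.15,-1],[0,0,0,0,0,0,-1],[0,0,0,0,0,0,-1]]]'

```text
time_s: 7.77
tcp_pos: [442.3, 354.8, 153.6]
orientation: [-180.0, 0.1, 90.0]
force: [2.2, -3.9, -0.8]
opening: 48.4
```

Call:
jog_arm --deltas '[[[0,0,0,0,0,0.1,-1],[0,0,0,0,0,0.1,-1],[0,0,0,0,0,0,-1],[0,0,0,0,0,0,-1]]]'

```text
time_s: 8.1
tcp_pos: [442.4, 354.9, 152.3]
orientation: [180.0, 0.0, 90.0]
force: [0.9, -5.0, 0.2]
opening: 48.6
```

Call:
jog_arm --deltas '[[[0,0,0,0,0,0,1],[0,0,0,0,0,0,1],[0,0,0,0,0,0,1],[0,0,0,0,0,0,1],[0,0,0,0,0,0,1],[0,0,0,0,0,0,1],[0,0,0,0,0,-1,1],[0,0,0,0,0,-2.5,1],[0,0,0,0,0,-3,1],[0,0,0,0,0,-3,1],[0,0,0,0,0,-2,1],[0,0,0,0,0,0,1]]]'

```text
time_s: 9.1
tcp_pos: [444.0, 356.5, 274.1]
orientation: [179.4, -0.4, 90.0]
force: [-0.1, -0.5, 0.7]
opening: 94.2
```

```bash
python3 - <<'E'
from h import *
s=sense(); print(s['time_s'],s['tcp_pos'],s['opening'])
c=capture('wrist'); d=capture('scene'); np.savez('wrist3.npz',**c)
for n,k in(('w',c),('s',d)):
    p=cloud(k).reshape(-1,3); q=p[np.hypot(p[:,0]-441.9,p[:,1]-353)<30]
    t=q[(q[:,2]>160)&(q[:,2]<220)]
    print(n,'top pct',np.percentile(t[:,2],[95,99,100]).round(1))
    t=t[t[:,2]>np.percentile(t[:,2],99)-3]; print(t.mean(0).round(1),len(t))
    f=q[(q[:,2]>139)&(q[:,2]<148)]; print('flange',f.min(0).round(1),f.max(0).round(1))
a=cv2.cvtColor(c['pixels'],cv2.COLOR_RGB2BGR)[180:480,120:520];b=cv2.resize(cv2.cvtColor(d['pixels'],cv2.COLOR_RGB2BGR)[230:380,380:580],(400,300))
cv2.imwrite('pics/c3.png',np.hstack([a,b]))
E
```

```text
9.1 [444.01132548 356.50662224 274.13858811] 94.22568551252151
w top pct [206.8 207.8 209.6]
[441.  355.5 206.4] 365
flange [416.1 347.6 139.1] [466.6 381.2 147.9]
s top pct [204.8 207.1 209.1]
[442.7 355.8 205.6] 38
flange [421.  329.3 139.1] [468.2 379.3 147.8]
```

View pics/c3.png

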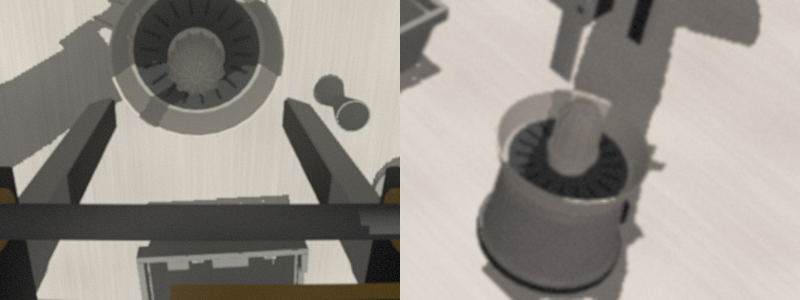

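The reamer top is at about 207 mm (140+67) and it stands upright on the hub, so it is home. Next, the tote.

Call:
jog_arm --deltas '[[[0,0,0,-2,0.2,0,1],[0,0,0,-3.6,0.2,0,1],[0,0,0,-3.6,0.2,0,1],[0,0,0,-3.6,0.2,0,1],[0,0,0,-3.6,0.2,0,1],[0,0,0,-3.6,0.2,0,1],[0,0,0,-3.6,0.2,0,1],[0,0,0,-3.6,0.2,0,1],[0,0,0,-3.6,0.2,0,1],[0,0,0,-3.6,0.2,0,1],[0,0,0,-3.6,0.2,0,1],[0,0,0,-3.6,0.2,0,1],[0,0,0,-3.6,0.2,0,1],[0,0,0,-3.6,0.2,0,1],[0,0,0,-3.6,0.2,0,1],[0,0,0,-3.6,0.2,0,1],[0,0,0,-3.6,0.2,0,1],[0,0,0,-3.6,0.2,0,1],[0,0,0,-3.6,0.2,0,1]]]'

```text
time_s: 10.78
tcp_pos: [479.2, -314.0, 264.1]
orientation: [-179.8, -0.2, 90.0]
force: [1.1, 0.5, 0.8]
opening: 94.2
```

Call:
jog_arm --deltas '[[[0,0,-6.7,0,0,0,1],[0,0,-6.7,0,0,0,1],[0,0,-6.7,0,0,0,1],[0,0,-6.7,0,0,0,1],[0,0,-6.7,0,0,0,1],[0,0,-6.7,0,0,0,1],[0,0,-6.7,0,0,0,1],[0,0,-6.7,0,0,0,1],[0,0,-6.7,0,0,0,1],[0,0,-6.7,0,0,0,1],[0,0,-6.7,0,0,0,1],[0,0,-6.4,0,0,0,1],[0,0,0,0,0,0,1],[0,0,0,0,0,0,1],[0,0,0,0,0,0,1]]]'

```text
time_s: 12.03
tcp_pos: [479.9, -312.5, 265.5]
orientation: [179.9, -0.1, 170.0]
force: [0.1, 0.3, 0.3]
opening: 94.2
```

```bash
python3 - <<'E'
from h import *
s=sense(); print(s['time_s'],s['tcp_pos'],s['orientation'],s['joints'].round(1))
for n,xr in(('wrist',0),('side',0),('scene',0)):
    c=capture(n); np.savez(n+'4.npz',**c)
    p=cloud(c).reshape(-1,3)
    for nm,g in(('used',(471,-354)),('empty',(478,4.5))):
        R=p[(abs(p[:,2]-99)<5)&(np.hypot(p[:,0]-g[0],p[:,1]-g[1])<145)]
        if len(R)>50: print(n,nm,len(R),cv2.minAreaRect(R[:,:2].astype(np.float32)))
E
```

```text
12.0333 [ 479.87899839 -312.4880588   265.52714699] [ 1.79927675e+02 -1.23036168e-01  1.69964886e+02] [ -38.7    7.8   68.7    0.   103.6 -118.7]
wrist used 5361 ((470.691650390625, -354.5833435058594), (150.6778564453125, 220.29913330078125), 79.81999969482422)
wrist empty 3623 ((480.6938781738281, -30.849098205566406), (221.58383178710938, 82.60021209716797), 2.997227668762207)
side used 1507 ((470.4967041015625, -354.1367492675781), (154.5243377685547, 221.315673828125), 79.8813247680664)
side empty 780 ((477.2247619628906, 3.7036590576171875), (221.1250762939453, 155.40081787109375), 3.05879282951355)
scene used 570 ((470.4137878417969, -353.4320068359375), (160.92544555664062, 225.76002502441406), 80.45621490478516)
scene empty 803 ((477.81884765625, 5.101097106933594), (225.08714294433594, 155.9657745361328), 3.546029567718506)
```

Call:
jog_arm --deltas '[[[0,0,0,0.14,2.83,0,1],[0,0,0,0,0,3,1],[0,0,0,0,0,3.6,1],[0,0,0,0,0,3.6,1],[0,0,0,0,0,3.6,1],[0,0,0,0,0,3,1],[0,0,0,0,0,1.5,1],[0,0,0,0,0,0.4,1],[0,0,0,0,0,0,1],[0,0,0,0,0,0,1],[0,0,0,0,0,0,1]]]' --force 45

```text
time_s: 13.1
tcp_pos: [485.0, -285.6, 82.3]
orientation: [-179.9, 0.2, 170.1]
force: [-0.1, 0.2, 0.2]
opening: 94.0
```

Call:
jog_arm --deltas '[[[0,0,0,0.15,0.09,0.4,1],[0,0,0,0,0,0,-1],[0,0,0,0,0,0,-1],[0,0,0,0,0,0,-1],[0,0,0,0,0,0,-1],[0,0,0,0,0,0,-1],[0,0,0,0,0,0,-1],[0,0,0,0,0,0,-1],[0,0,0,0,0,0,-1],[0,0,0,0,0,0,-1],[0,0,0,0,0,0,-1],[0,0,0,0,0,0,-1],[0,0,0,0,0,0,-1],[0,0,0,0,0,0,-1],[0,0,0,0,0,0,-1]]]' --force 45

```text
time_s: 14.35
tcp_pos: [482.4, -284.1, 76.7]
orientation: [-179.9, 0.0, 170.1]
force: [-1.4, 0.1, 2.4]
opening: 10.8
```

Call:
jog_arm --deltas '[[[0,0,0,0,0,0,-1],[0,0,0,0,0,0,-1],[0,0,0,0,0,-0.5,-1],[0,0,0,0,0,-1,-1],[0,0,0,0,0,-1.5,-1],[0,0,0,0,0,-2,-1],[0,0,0,0,0,-2,-1],[0,0,0,0,0,-2,-1],[0,0,0,0,0,-2,-1],[0,0,0,0,0,-2,-1],[0,0,0,0,0,-2,-1],[0,0,0,0,0,-1.5,-1],[0,0,0,0,0,-0.5,-1],[0,0,0,0,0,0,-1],[0,0,0,0,0,0,-1]]]'

```text
time_s: 15.6
tcp_pos: [482.3, -283.2, 245.3]
orientation: [179.9, -0.0, 170.1]
force: [-0.8, -0.3, -1.3]
opening: 10.4
```

```bash
cat > tilt.py <<'E'
from h import *
import sys
from scipy.optimize import least_squares
def rim(c,lo,hi,ctr):
    "highest points plane fit: keep rim top points in the held tote"
    p=cloud(c).reshape(-1,3); p=p[(np.hypot(p[:,0]-ctr[0],p[:,1]-ctr[1])<150)&(p[:,2]>lo)&(p[:,2]<hi)]
    return p
def plane(s):
    g=[0,0,np.percentile(s[:,2],80)]; m=s.mean(0)
    r=least_squares(lambda x:s[:,2]-(x[2]+x[0]*(s[:,0]-m[0])+x[1]*(s[:,1]-m[1])),g,loss='soft_l1').x
    return r,m
E
python3 - <<'E'
from tilt import *
s=sense(); print(s['time_s'],s['tcp_pos'],s['orientation'],s['opening'],s['force'])
t=[]
for n in('scene','side','wrist'):
    c=capture(n); np.savez(n+'5.npz',**c); t.append(cv2.resize(cv2.cvtColor(c['pixels'],cv2.COLOR_RGB2BGR),(400,300)))
    p=rim(c,90,300,(470,-354))
    e=np.array([.985,-.174]);f=np.array([.174,.985]); A=p[:,:2]-[470.9,-354.3];x=A@e;y=A@f
    for yy in range(-80,81,20):
        print(n,yy,[round(float(np.percentile(p[k,2],98)),1) if (k:=(abs(y-yy)<6)&(abs(x-xx)<8)).sum()>3 else None for xx in(-106,-70,70,106)])
cv2.imwrite('pics/c5.png',np.hstack(t[:2]))
E
```

```text
15.6 [ 482.30524781 -283.15457945  245.33199037] [ 1.79947357e+02 -4.09719851e-02  1.70112929e+02] 10.364357962426858 [-0.78343057 -0.28465018 -1.3267144 ]
scene -80 [None, None, None, None]
scene -60 [None, None, 255.4, 254.8]
scene -40 [236.8, 235.9, None, 259.2]
scene -20 [248.8, None, None, 261.3]
scene 0 [251.9, None, None, 264.0]
scene 20 [252.5, None, None, 264.6]
scene 40 [266.8, 223.3, None, 267.4]
scene 60 [267.8, 239.4, 237.0, 269.9]
scene 80 [268.1, 270.3, 271.3, 269.9]
side -80 [257.1, 256.2, None, None]
side -60 [257.6, 254.3, 254.9, 257.3]
side -40 [259.6, 239.3, 173.8, 259.0]
side -20 [249.5, 168.8, None, 260.8]
side 0 [250.6, None, 165.6, 263.1]
side 20 [253.0, 168.7, 169.0, 264.7]
side 40 [266.8, 243.5, 170.3, 267.1]
side 60 [269.5, 261.3, 244.1, 269.5]
side 80 [269.4, 269.6, 268.9, 270.0]
wrist -80 [None, None, None, None]
wrist -60 [255.8, 254.2, 236.1, 255.1]
wrist -40 [257.8, 237.2, 178.1, 257.1]
wrist -20 [247.8, 185.7, 161.8, 258.6]
wrist 0 [249.7, 163.8, 163.6, 259.6]
wrist 20 [251.6, 165.9, 165.6, None]
wrist 40 [265.7, 245.4, 166.5, None]
wrist 60 [267.5, 247.5, 210.2, 262.1]
wrist 80 [268.6, 268.7, 268.4, 262.7]
```

View pics/c5.png

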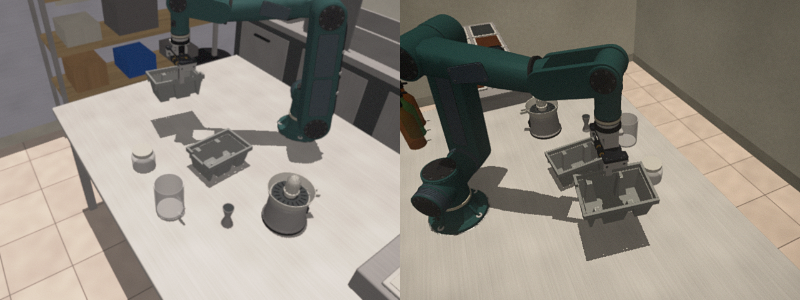

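The held tote hangs about 6° low on its far side (rim 270 to 254). I'll yaw it round first, then level it.

Call:
jog_arm --deltas '[[[0,0,2.8,0,0,0,-1],[0,0,5,0,0,0,-1],[0,0,6.5,0,0,0,-1],[0,0,6.5,0,0,0,-1],[0,0,6.5,0,0,0,-1],[0,0,6.5,0,0,0,-1],[0,0,6.5,0,0,0,-1],[0,0,6.5,0,0,0,-1],[0,0,6.5,0,0,0,-1],[0,0,6.5,0,0,0,-1],[0,0,6.5,0,0,0,-1],[0,0,6.5,0,0,0,-1],[0,0,6.5,0,0,0,-1],[0,0,6.5,0,0,0,-1],[0,0,6.5,0,0,0,-1],[0,0,6.5,0,0,0,-1],[0,0,6.5,0,0,0,-1],[0,0,6.5,0,0,0,-1],[0,0,6.5,0,0,0,-1],[0,0,6.5,0,0,0,-1]]]'

```text
time_s: 17.42
tcp_pos: [482.1, -283.3, 244.7]
orientation: [-179.9, 0.0, 45.0]
force: [0.6, -0.7, -1.0]
opening: 10.4
```

Call:
jog_arm --deltas '[[[0,0,6.5,0,0,0,-1],[0,0,6.5,0,0,0,-1],[0,0,6.5,0,0,0,-1],[0,0,6.5,0,0,0,-1],[0,0,5,0,0,0,-1],[0,0,3,0,0,0,-1],[0,0,8,0,0,0,-1],[0,0,0,0.1,-1.2,0,-1],[0,0,0,0.15,-2.5,0,-1],[0,0,0,0.15,-3,0,-1],[0,0,0,0.15,-3,0,-1],[0,0,0,0.15,-3,0,-1],[0,0,0,0.15,-3,0,-1],[0,0,0,0.15,-3,0,-1],[0,0,0,0.1,-2,0,-1],[0,0,0,0.1,-1,0,-1],[0,0,0,0,0,0,-1]]]'

```text
time_s: 18.83
tcp_pos: [478.3, -64.0, 245.7]
orientation: [-180.0, 0.0, 4.4]
force: [-0.6, 0.1, -1.2]
opening: 10.2
```

Call:
jog_arm --deltas '[[[0,0,1,0,0,0,-1],[1.5,0,0,0,0,0,-1],[2,0,0,0,0,0,-1],[1.5,0,0,0,0,0,-1],[1,0,0,0,0,0,-1],[0,0,0,0,0,0,-1],[0,0,0,0,0,0,-1],[0,0,0,0,0,0,-1]]]'

```text
time_s: 19.5
tcp_pos: [478.7, -66.6, 245.9]
orientation: [-174.0, 0.0, 3.1]
force: [-0.5, 0.4, -1.0]
opening: 10.3
```

```bash
cat > meas.py <<'E'
from h import *
s=sense(); print(s['time_s'],s['tcp_pos'].round(1),s['orientation'].round(2),s['opening'],s['force'].round(1))
off=s['tcp_pos'][2]-245.7; t=[]
e=np.array([.998,.058]);f=np.array([-.058,.998])
for n in('scene','side','wrist'):
    c=capture(n); np.savez(n+'6.npz',**c); t.append(cv2.cvtColor(c['pixels'],cv2.COLOR_RGB2BGR))
    p=cloud(c).reshape(-1,3); A=p[:,:2]-[477.6,4.6]; x=A@e;y=A@f
    for nm,z0 in(('held',269+off),('empty',99)):
        m=(abs(p[:,2]-z0)<7)&(abs(x)<130)&(y<95)&(y>(-45 if nm=='held' else -95))
        R=p[m]; 
        if len(R)<60: continue
        xs,ys=x[m],y[m]; q=lambda a:np.percentile(a,[.5,99.5]).round(1)
        print(n,nm,len(R),'x',q(xs[abs(ys)<70]),'y',q(ys[abs(xs)<80]))
        r=cv2.minAreaRect(R[:,:2].astype(np.float32)); print('    rect',np.round(r[0],1),np.round(r[1],1),round(r[2],2))
        if nm=='held':
            for yy in(-40,-20,0,20,40,60,75):
                print('   z',yy,[round(float(np.percentile(R[k,2],90)),1) if (k:=(abs(ys-yy)<6)&(abs(xs-xx)<8)).sum()>3 else None for xx in(-106,-70,0,70,106)])
cv2.imwrite('pics/m%d.png'%(s['time_s']*10),np.hstack([t[0][80:330,200:540],t[1][130:380,160:500]]))
E
python3 meas.py; ls pics
```

```text
19.5 [478.7 -66.6 245.9] [-1.7401e+02  1.0000e-02  3.1000e+00] 10.30840038630803 [-0.5  0.4 -1. ]
scene held 651 x [-116.9  106. ] y [63.5 77.1]
    rect [470.2  20.6] [226.  121.9] 3.18
   z -40 [270.7, None, None, None, 269.5]
   z -20 [269.5, None, None, None, None]
   z 0 [270.2, None, None, None, None]
   z 20 [271.4, None, None, None, None]
   z 40 [271.3, None, None, None, 271.4]
   z 60 [271.8, None, None, None, 270.5]
   z 75 [271.2, 271.2, 271.4, 270.4, 270.1]
scene empty 696 x [-110.9  113.1] y [-76.5  78.2]
    rect [478.7   5.5] [225.9 156.2] 3.11
side held 480 x [-117.2  103.7] y [62.9 76.5]
    rect [469.9  20.6] [221.5 122.7] 3.29
   z -40 [271.0, None, None, None, 270.7]
   z -20 [271.6, None, None, None, None]
   z 0 [272.5, None, None, None, None]
   z 20 [273.3, None, None, None, None]
   z 40 [273.4, None, None, None, 273.0]
   z 60 [273.2, 272.7, 272.4, None, 274.2]
   z 75 [273.9, 273.3, 273.6, None, None]
side empty 676 x [-110.8  111.4] y [-78.3  70. ]
    rect [478.2   3. ] [223.6 157.7] 2.43
wrist held 12280 x [-113.8  104.5] y [64.6 74.9]
    rect [471.   20.6] [221.8 120.7] 2.76
   z -40 [None, None, None, None, 270.0]
   z -20 [None, None, None, None, None]
   z 0 [None, None, None, None, None]
   z 20 [270.3, None, None, None, None]
   z 40 [270.7, None, None, None, 270.6]
   z 60 [270.7, None, 270.0, 269.8, 270.8]
   z 75 [271.1, None, 270.9, 270.9, 271.0]
wrist empty 1772 x [-53.7 110.1] y [-74.6 -65.6]
    rect [504.2   6.4] [168.9 149.9] 3.17
c2.png
c3.png
c5.png
crop.png
m195.png
scene0.png
scene2.png
side0.png
side2.png
wrist0.png
wrist1.png
wrist2.png
```

Call:
jog_arm --deltas '[[[-0.7,0,0,0.62,-0.12,0,-1],[0,0,0,0,0.1,1.0,-1],[0,0,0,0,0.16,1.75,-1],[0,0,0,0,0.16,1.75,-1],[0,0,0,0,0.12,1.3,-1],[0,0,0,0,0.06,0.7,-1],[0,0,0,0,0,0,-1],[0,0,0,0,0,0,-1],[0,0,0,0,0,0,-1]]]'

```text
time_s: 20.4
tcp_pos: [485.4, -64.7, 181.8]
orientation: [-174.7, -0.1, 3.2]
force: [0.2, 0.3, -1.7]
opening: 10.1
```

```bash
python3 meas.py; ls -t pics|head -1
```

```text
20.4 [485.4 -64.7 181.8] [-1.7474e+02 -1.0000e-01  3.1500e+00] 10.139897940101125 [ 0.2  0.3 -1.7]
scene held 588 x [-111.7  112.7] y [65.6 78.9]
    rect [477.   22.1] [226.  123.5] 3.35
   z -40 [205.5, None, None, None, 207.1]
   z -20 [206.6, None, None, None, None]
   z 0 [204.5, None, None, None, None]
   z 20 [206.9, None, None, None, None]
   z 40 [204.8, None, None, None, 204.4]
   z 60 [204.6, None, None, None, 205.0]
   z 75 [205.0, 205.2, 205.8, 205.4, 206.1]
scene empty 629 x [-110.2  113.1] y [-54.4  79.2]
    rect [478.9   7.5] [224.4 154.6] 2.91
side held 391 x [-110.5  109.9] y [63.3 77.6]
    rect [476.9  22. ] [221.9 122.9] 3.09
   z -40 [205.9, None, None, None, 205.8]
   z -20 [206.8, None, None, None, None]
   z 0 [207.2, None, None, None, None]
   z 20 [207.1, None, None, None, None]
   z 40 [207.3, None, None, None, 205.4]
   z 60 [206.7, None, 206.9, None, 205.5]
   z 75 [206.3, 207.1, 206.6, None, None]
side empty 668 x [-110.9  110.7] y [-78.8  56.6]
    rect [477.7   3.2] [223.1 156.2] 2.82
wrist held 11465 x [-106.8  111.3] y [65.8 76.1]
    rect [477.7  20.8] [221.4 121.7] 3.16
   z -40 [None, None, None, None, 205.8]
   z -20 [None, None, None, None, None]
   z 0 [None, None, None, None, None]
   z 20 [204.9, None, None, None, None]
   z 40 [205.0, None, None, None, 205.3]
   z 60 [205.0, None, 204.1, 204.7, 205.3]
   z 75 [204.9, 205.3, 205.1, 205.3, 205.3]
wrist empty 1836 x [-105.   110.4] y [-74.7  51.5]
    rect [479.2  -5.7] [219.3 129.3] 3.41
m204.png
```

```bash
cp pics/$(ls -t pics|head -1) pics/now.png
```

```text
(no output)
```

View pics/now.png

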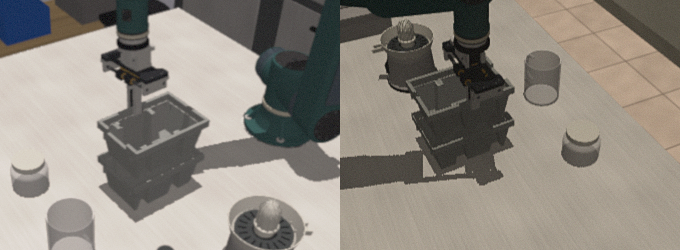

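Both scene and side views show the held tote level and within about 1 mm over the empty one. Lowering in stages.

Call:
jog_arm --deltas '[[[0,0,0,0,0.09,1.0,-1],[0,0,0,0,0.09,1.0,-1],[0,0,0,0,0.05,0.5,-1],[0,0,0,0,0.05,0.5,-1],[0,0,0,0,0.05,0.5,-1],[0,0,0,0,0.05,0.5,-1],[0,0,0,0,0,0,-1]]]'

```text
time_s: 21.13
tcp_pos: [484.2, -64.5, 139.2]
orientation: [-174.7, 0.1, 3.1]
force: [0.3, -0.2, -2.0]
opening: 10.2
```

Call:
jog_arm --deltas '[[[0,0,0,0,0.05,0.5,-1],[0,0,0,0,0.05,0.5,-1],[0,0,0,0,0.03,0.3,-1],[0,0,0,0,0,0,-1]]]'

```text
time_s: 21.47
tcp_pos: [484.4, -64.7, 126.6]
orientation: [-174.7, 0.1, 3.1]
force: [-0.1, 0.2, -0.9]
opening: 10.1
```

Call:
jog_arm --deltas '[[[0,0,0,0,0.03,0.3,-1],[0,0,0,0,0.02,0.2,-1],[0,0,0,0,0.02,0.2,-1],[0,0,0,0,0.01,0.15,-1],[0,0,0,0,0,0,-1],[0,0,0,0,0,0,-1]]]'

```text
time_s: 21.97
tcp_pos: [484.9, -64.8, 119.0]
orientation: [-174.7, -0.0, 3.1]
force: [1.0, 0.5, -1.3]
opening: 10.0
```

Call:
jog_arm --deltas '[[[0,0,0,0,0.01,0.1,-1],[0,0,0,0,0.01,0.1,-1],[0,0,0,0,0.01,0.1,-1],[0,0,0,0,0,0,-1],[0,0,0,0,0,0,-1]]]'

```text
time_s: 22.38
tcp_pos: [485.0, -64.9, 116.3]
orientation: [-174.7, -0.0, 3.1]
force: [-0.9, 0.0, -0.1]
opening: 10.1
```

```bash
python3 meas.py | grep -A9 -E "held|^[0-9]" | grep -v empty
```

```text
22.3833 [485.  -64.9 116.3] [-1.7471e+02 -2.0000e-02  3.1400e+00] 10.113621197786951 [-0.9  0.  -0.1]
scene held 584 x [-111.6  113.3] y [65.4 78.4]
    rect [476.4  21.8] [227.7 123. ] 3.22
   z -40 [141.0, None, None, None, 140.4]
   z -20 [141.3, None, None, None, None]
   z 0 [141.4, None, None, None, None]
   z 20 [140.0, None, None, None, None]
   z 40 [139.4, None, None, None, 140.8]
   z 60 [140.6, None, None, None, 141.3]
   z 75 [139.6, 140.8, 139.3, 141.0, 139.4]
--
side held 382 x [-111.1  109.9] y [62.8 78.1]
    rect [476.1  21.4] [221.8 122.3] 2.99
   z -40 [141.7, None, None, None, 142.0]
   z -20 [142.5, None, None, None, None]
   z 0 [141.3, None, None, None, None]
   z 20 [143.4, None, None, None, None]
   z 40 [142.0, None, None, None, 141.9]
   z 60 [141.7, 139.0, 139.4, None, 140.4]
   z 75 [142.1, 140.6, 139.8, None, None]
--
wrist held 11761 x [-107.3  110.8] y [65.6 75.9]
    rect [477.   20.7] [222.2 121.5] 3.13
   z -40 [None, None, None, None, 140.0]
   z -20 [None, None, None, None, None]
   z 0 [None, None, None, None, None]
   z 20 [139.5, None, None, None, None]
   z 40 [139.8, None, None, None, 140.1]
   z 60 [140.0, None, 139.5, 139.5, 140.2]
   z 75 [140.0, 140.2, 140.1, 140.3, 140.2]
```

Call:
jog_arm --deltas '[[[0,0,0,0,0.01,0.1,-1],[0,0,0,0,0,0,-1],[0,0,0,0,0,0,-1]]]'

```text
time_s: 22.78
tcp_pos: [485.1, -65.2, 115.9]
orientation: [-174.7, -0.0, 3.1]
force: [-1.8, -1.6, 4.1]
opening: 10.6
```

Call:
jog_arm --deltas '[[[0,0,0,0,0,0,-0.6],[0,0,0,0,0,0,-0.4],[0,0,0,0,0,0,0],[0,0,0,0,0,0,0],[0,0,0,0,0,0,0],[0,0,0,0,0,0,0],[0,0,0,0,0,-0.5,0],[0,0,0,0,0,-1.5,0],[0,0,0,0,0,-3,0],[0,0,0,0,0,-3,0],[0,0,0,0,0,-3,0],[0,0,0,0,0,-1.5,0],[0,0,0,0,0,0,0],[0,0,0,0,0,0,0]]]'

```text
time_s: 23.95
tcp_pos: [485.9, -76.6, 240.4]
orientation: [-174.7, -0.1, 3.1]
force: [-0.0, 0.6, -1.0]
opening: 46.8
```

```bash
python3 - <<'E'
from h import *
s=sense(); print(s['time_s'],s['tcp_pos'].round(1),s['opening'],s['force'].round(1))
e=np.array([.998,.055]);f=np.array([-.055,.998]); t=[]
for n in('scene','side','wrist'):
    c=capture(n); t.append(cv2.cvtColor(c['pixels'],cv2.COLOR_RGB2BGR)); p=cloud(c).reshape(-1,3); A=p[:,:2]-[477.6,5];x=A@e;y=A@f
    for nm,z0 in(('upper',140),('lower',98)):
        m=(abs(p[:,2]-z0)<5)&(abs(x)<125)&(abs(y)<90); R=p[m]
        if len(R)>50: print(n,nm,len(R),np.percentile(x[m],[.5,99.5]).round(1),np.percentile(y[m],[.5,99.5]).round(1),[np.median(R[k,2]).round(1) for k in(x[m]>95,x[m]<-95,y[m]>65,y[m]<-65)])
    q=p[(np.hypot(p[:,0]-442,p[:,1]-353)<24)&(p[:,2]>150)]; print('  reamer top',np.percentile(q[:,2],99).round(1) if len(q) else None)
cv2.imwrite('pics/end.png',np.hstack([t[0][150:400,200:540],t[1][130:380,160:500]]))
E
```

```text
23.95 [485.9 -76.6 240.4] 46.844735953720104 [-0.   0.6 -1. ]
scene upper 789 [-111.2  112.1] [-76.7  78.3] [np.float64(138.3), np.float64(138.4), np.float64(138.5), np.float64(138.2)]
scene lower 908 [-108.2  112.6] [-72.   77.8] [np.float64(97.9), np.float64(98.5), np.float64(98.2), np.float64(98.2)]
  reamer top 207.6
side upper 754 [-110.9  109. ] [-78.7  75.9] [np.float64(138.8), np.float64(139.5), np.float64(139.0), np.float64(139.4)]
side lower 913 [-110.5  107.9] [-78.3  67.3] [np.float64(99.2), np.float64(99.0), np.float64(98.0), np.float64(98.9)]
  reamer top 211.4
wrist upper 7398 [-108.5  110.6] [-74.8  75.4] [np.float64(139.1), np.float64(139.0), np.float64(139.1), np.float64(139.2)]
wrist lower 2750 [-99.9 105.1] [-75.   62.3] [np.float64(98.5), np.float64(99.8), np.float64(nan), np.float64(98.8)]
  reamer top None
  return _methods._mean(a, axis=axis, dtype=dtype,
  ret = ret.dtype.type(ret / rcount)
```

View pics/end.png

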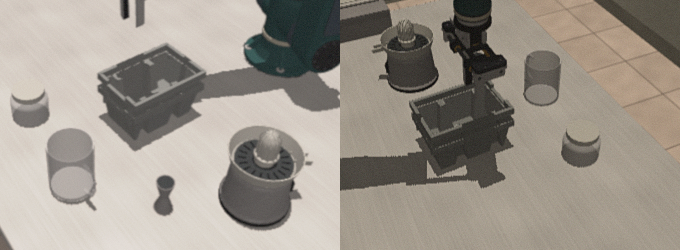

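The totes are nested with rims 40 mm apart and level, the reamer is home, and the arm is clear. Handing in.

```bash
python3 -c "
from workcell import *
print(job_done())"
```

```text
the job is handed in; nothing more can be done
None
```

I handed the job in at about 24 s on the robot's clock: the reamer is home on the juicer's hub and the emptied tote is nested in the other one. `job_done()` gives no verdict, so what follows rests on my own last measurements.

- **Reamer:** the scene camera puts its top at 207.6 mm, against 207 mm expected when home. It stood upright on the shaft and was released. The side camera read 211.4 mm in the last check. I put that down to stray points near edges, since the wrist and scene readings right after release agreed at about 207–208 mm.
- **Totes:** I turned the used tote about 167° so both scoops point the same way, levelled it, and lowered it until a light contact of about 4 N before letting go. The two rims are about 40 mm apart in height. The upper one is level within about 1 mm across the tote, and the two line up within about 1–2 mm sideways. The lower tote's rim is still at its starting height of about 98–99 mm.
- **Jug, tub and jigger:** I never moved near them and they look unmoved in the last pictures, but I did not measure them again.
- **Arm:** it ended clear of everything, with the fingers about 100 mm above the totes.

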